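# Clamp the tube rack on the bench shaker

## Task

The blue microtube rack lies loose on the shaker's platform; get it ready to shake, by pushing alone, with the fingertips or the outside of the fingers; nothing is picked up or lifted. Push the rack across the mat until its long side sits flush against the aluminium fence, swing the clamp strap round over the rack as far as its stop, then push the cam lever on the strap's post all the way down so that the pad clamps the rack. Leave it clamped against the fence, and do not disturb the bottle, the tube or the marker beside the shaker.

Things in the scene. Friction and masses are not known exactly. Their poses are not given: they have to be found in the camera images.
- shaker: Fixed white bench shaker, aluminium platform 250 mm along its x and 200 mm along its y, panel and knobs on its -x side. Origin under its centre on the worktop, z up; turned up to 0.3 rad. In its frame the platform's ribbed mat is at z = 70 mm, y from -42 to 86 mm, open at the +y side; a low cheek (top z = 80 mm) stands at x = -119 and +119 mm; the clamp's post is at x = 0, y = -75 mm.
- fence (a point): Middle of the aluminium fence's face for the rack, at the height of the mat (y = -51 mm in the shaker's frame). The fence is an upright 5 mm wall along the shaker's x, 200 mm long, 22 mm high above the mat; the rack comes against it from the shaker's +y side.
- rack: Loose blue microtube rack, 70 x 212 x 24 mm, about 0.1 kg; a few tubes reach 38 mm above its underside. Origin at the centre of its underside, long side along its y (about along the shaker's x). Starts on the mat 12 to 28 mm off the fence, askew up to 0.05 rad; home, its origin is 35 mm from the fence. Slides easily (about 1 N) when pushed at the middle of its free long side.
- clamp_head (a joint): Swing of the clamp strap about the upright post (rad): 0 = at its stop, strap pointing along the shaker's +y over the rack; starts at 1.3 to 1.8, pointing roughly along the shaker's +x behind the rack. Falling values swing it over the rack (anticlockwise from above). Stiff (0.08 N m), stays where it is left.
- cam_lever (a joint): Cam lever (rad): 0 = upright, 1.5 = down at its stop, lying along the strap towards the strap's free end. Starts at 0 to 0.2, swings round with the strap, stays where it is left (0.12 N m friction, up to 0.2 N m to close). Turning it down lowers strap and pad evenly, 5.5 mm in all; the spiral cam is self-locking.
- strap_pivot (a point): Point on the post's upright axis, 109 mm above the worktop; it does not move against the shaker.
- strap_end (a point): Point in the steel channel strap, on its centre line 100 mm from the post's axis, half-way up its side walls. The strap is 25 mm wide, its side walls 13 mm high; it ends 13 mm beyond this point in a cross tab that stands 10 mm above the walls. With the lever up the point is 120 mm above the worktop, and the strap's underside 18 mm above the rack's body and 4 mm above its tallest tube.
- lever_pivot (a point): Pin of the cam lever, on the post's axis 128 mm above the worktop; it does not move against the shaker. The pin is level and square to the strap.
- lever_tip (a point): End of the cam lever, 86 mm from its pin. Its last 40 mm are a round black grip of 14 mm diameter; below the grip it is a flat bar 9 x 7 mm.
- clamp_pad: Black rubber pad, 19 mm in diameter, spring-loaded under the strap 59 mm from the post's axis; origin at the centre of its underside. With the lever up it clears the rack's body by about 3 mm; lever down, it presses on the rack's middle with about 8 N.
- bottle: Bystander: 100 ml reagent bottle with cap, 56 mm wide, 104 mm high, standing on the worktop beside the shaker's +y side; origin under its centre.
- tube: Bystander: 15 ml centrifuge tube, 120 mm long, lying on the worktop beside the shaker's +y side; origin at its underside.
- marker: Bystander: marker pen, 135 mm long, lying on the worktop to the right of the shaker (its clamp side); origin at its underside.

How it is judged:
By the outcome, as a careful person would: the job done as asked, in the order asked, and still so for the second after the job is handed in, with the robot touching nothing.
It also fails if it takes over 72 s, if anything falls off the work surface, if the arm or the gripper's body presses on something with over 40 N, if the wrist force passes 120 N, or if a joint passes its speed limit or range.

## Robot

A 6-joint arm with a two-finger parallel gripper is mounted at the origin on the work surface; the furniture and walls round the work are solid. World frame = base frame: x ahead of the robot, y to its left, z up, the work surface at z = 0. Lengths are in mm, angles in degrees, forces in N, time in s.
With the tool pointing down it reaches from about 300 to 850 mm from the base axis. Payload 4.2 kg.
Tool frame: the origin (TCP) lies on the centre line of the jaws, within the pads' length; the fingertips stand 8 mm ahead of it and the grasp point (between the pads) lies 11 mm behind it; z points along the fingers, y is the line along which they close (so a half turn about z gives the same grasp; the last joint's range is limited). The gripper opens to 91 mm and grips with 3 to 60 N. Pads are 32 mm wide; open, the fingers measure 118 mm over their backs; the gripper's body (76 mm by 178 mm) begins 60 mm behind the grasp point.
Start: joints at [-68.182, 18.312, 89.639, -0, 72.044, -1.146], TCP at [224.344, -529.445, 221.976] pointing down, gripper open.
Joint ranges: [-177.97, 177.97], [-48.28, 115.42], [12.27, 149.76], [-77.06, 257.06], [2.81, 150.46], [-146.56, 146.56]. Speed limits (degrees/s): [147.25, 147.25, 180, 180, 180, 180].

## Interface

Orientations are given as [roll, pitch, yaw] about the fixed x, y, z axes, in that order (R = Rz(yaw) Ry(pitch) Rx(roll)).
In Python, from workcell import telemetry, eyes, ticket gives the robot as it stands. The module is installed in compiled form; this text tells all that it offers.
- The arm moves only by the shell command python3 -m crank 'ROWS' [OPENING] [FORCE]. ROWS is JSON, a list of rows, each an object of numbers: "dx", "dy", "dz": the shift along the world's x, y, z normalised to -1 to 1, where 1 is 80 cm; "yaw": the turn about the world's z normalised to -1 to 1, where 1 is 5 degrees. A call has 1 to 10 rows; each row shifts and turns the commanded pose from where the row before left it; what a row does not reach is not made up. A row lasts 1/8 s, in which the tool goes at most 62.5 mm and 10.7 degrees, less where a joint would pass 70% of its speed; a pose out of reach is approached as far as the arm can. A call with a number of a shift or a turn outside -1 to 1 is refused whole. A call with a gripper value outside its range is refused whole. OPENING is the opening, from 0 (shut) to 1 (fully open), set as the call begins (- or left out, the last holds). The fingers move at their own pace and stop on an object; FORCE is the grip in N (left out, the last holds). Time passes only in rows, so rows that do not move let the fingers close. It gives the time, the measured TCP pose, the force, the opening and the grip force at its end, in the units of the state.
- telemetry.state(): the state, without advancing time (a new reading comes with each control period).
- eyes.grab_frame(name): name is "side" or "top"; returns the picture (480x640x3 uint8, red, green, blue); there is no depth.
- eyes.calibration(name): a dict with "camera_matrix" (3x3 intrinsics, pixels), "k1" (the pictures are not rectified: a ray, as slopes to the right and down, at radius r is drawn at 1 + k1 r^2 times it, then the intrinsics apply), "world_from_camera" (4x4, takes a point from camera to world coordinates). Camera axes: x right, y down, z forward; pixel columns grow to the right and rows downward; lengths in mm; the calibration is good to about 2 mm. A picture is of the moment at which its call begins. calibration takes no time and is no camera call.
- ticket.job_done(): hands the job in; it is judged then, once.
The state is a dict: "time_s": time; "qpos": joint angles; "qvel": joint speeds; "effort": joint torques, N m; "ee_pos": TCP position; "ee_rot": TCP orientation; "force": force on the tool from outside, world axes, zero at the start; "torque": the same for the moment, N m; "gripper_width": finger opening in mm; "gripper_force": force on a finger pad.
Only numpy, scipy, OpenCV 4.12 (cv2) and the standard library are available. Lean on these libraries where they do the work, as an engineer would, in place of code of your own. Each camera call takes 0.05 s, during which the arm holds its last target. There are 200 camera calls.

## Working session

There is one attempt and no reset: what is moved stays moved. The work goes in short steps, Python scripts to look and compute and a shell command to move; the robot and the scene stay as the last step left them, time stands still between calls to the robot, and variables do not carry over. Pictures are saved under pics/ and viewed, at most 10 in all, crops included, and the job is handed in when it is done.

```bash
mkdir -p pics; cat > h.py <<'E'
import numpy as np, cv2
from workcell import telemetry, eyes, ticket
def snap(n,f,crop=None,s=1):
    im=eyes.grab_frame(n)[:,:,::-1].copy(); cv2.imwrite('pics/full_'+f,im)
    if crop: x0,y0,x1,y1=crop; im=cv2.resize(im[y0:y1,x0:x1],None,fx=s,fy=s,interpolation=cv2.INTER_CUBIC)
    cv2.imwrite('pics/'+f,im)
def proj(n,P):
    c=eyes.calibration(n);T=np.linalg.inv(np.array(c['world_from_camera']));K=np.array(c['camera_matrix'])
    p=np.atleast_2d(P)@T[:3,:3].T+T[:3,3]; return cv2.projectPoints(p,np.zeros(3),np.zeros(3),K,np.array([c['k1'],0,0,0.]))[0][:,0]
def unproj(n,uv,z):
    c=eyes.calibration(n);T=np.array(c['world_from_camera']);K=np.array(c['camera_matrix'])
    uv=np.atleast_2d(np.array(uv,float))[:,None]
    r=cv2.undistortPoints(uv,K,np.array([c['k1'],0,0,0.]))[:,0]
    d=np.c_[r,np.ones(len(r))]@T[:3,:3].T; o=T[:3,3]
    return o+d*((z-o[2])/d[:,2])[:,None]
E
python3 - <<'E'
from h import *
snap('top','a.png');snap('side','b.png')
for n in('top','side'):
    c=eyes.calibration(n);print(np.round(c['world_from_camera'],2),c['camera_matrix'],c['k1'])
print(telemetry.state())
E
```

```text
[[-2.00000e-02 -9.80000e-01  1.80000e-01  2.64550e+02]
 [-1.00000e+00  2.00000e-02  2.00000e-02  8.88500e+01]
 [-2.00000e-02 -1.80000e-01 -9.80000e-01  1.03963e+03]
 [ 0.00000e+00  0.00000e+00  0.00000e+00  1.00000e+00]] [[535.83723276   0.         313.61367653]
 [  0.         535.83723276 240.04892062]
 [  0.           0.           1.        ]] -0.008889735505618331
[[ 9.8000e-01  1.8000e-01 -9.0000e-02  5.2841e+02]
 [ 2.0000e-01 -8.4000e-01  5.1000e-01 -3.7940e+02]
 [ 2.0000e-02 -5.2000e-01 -8.5000e-01  9.4187e+02]
 [ 0.0000e+00  0.0000e+00  0.0000e+00  1.0000e+00]] [[491.16261894   0.         318.26431186]
 [  0.         491.16261894 251.2424575 ]
 [  0.           0.           1.        ]] -0.11384090591860789
{'time_s': 0.1, 'qpos': array([-6.81826133e+01,  1.83478760e+01,  8.96975604e+01, -5.60939446e-04,
        7.20435593e+01, -1.14605907e+00]), 'qvel': array([ 0.05162317, -0.12222036, -0.20778531, -0.05482909,  0.01896722,
        0.00356591]), 'effort': array([ 3.28898486e-04, -4.13333344e+01, -2.32509971e+01,  7.28349318e-02,
        4.21501428e-02, -5.96538644e-05]), 'ee_pos': array([ 224.17247604, -529.04337913,  221.21793606]), 'ee_rot': array([-1.79911011e+02, -1.24677727e-03,  2.29636182e+01]), 'force': array([-0.29441268,  0.71094829,  0.03195072]), 'torque': array([-0.02390692, -0.02881997,  0.00094814]), 'gripper_force': 0.0, 'gripper_width': 91.47617269728204}
```

View pics/a.png

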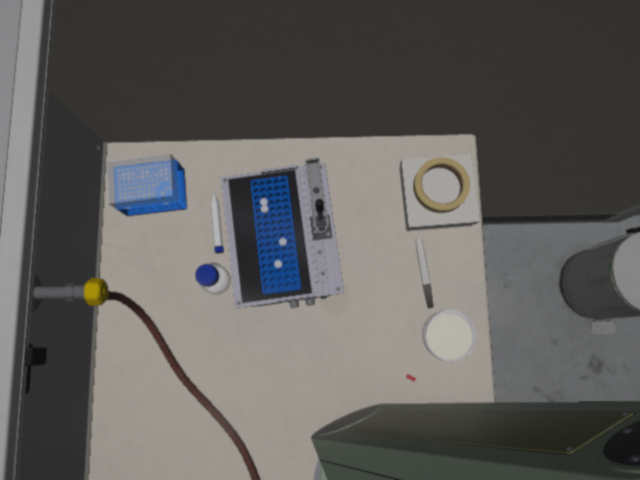

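View pics/b.png

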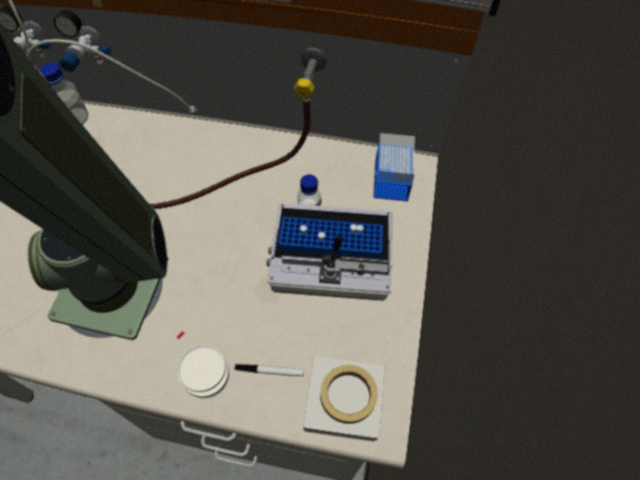

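The top view shows the shaker at about (280,235). The rack is at (277,235), the strap points to (313,162), and the post is near (320,228). The bottle is at (210,277), the tube at (216,222) and the marker at (425,272). I'll enlarge both views.

```bash
python3 - <<'E'
import cv2
for f,(x0,y0,x1,y1),o in(('full_a.png',(190,140,360,320),'a2.png'),('full_b.png',(255,170,405,305),'b2.png')):
    im=cv2.imread('pics/'+f)[y0:y1,x0:x1]; im=cv2.resize(im,None,fx=4 if o=='b2.png' else 3.33,fy=4 if o=='b2.png' else 3.33,interpolation=cv2.INTER_CUBIC)
    im=cv2.convertScaleAbs(im,alpha=1.3,beta=25);cv2.imwrite('pics/'+o,im)
E
```

```text
(no output)
```

View pics/a2.png

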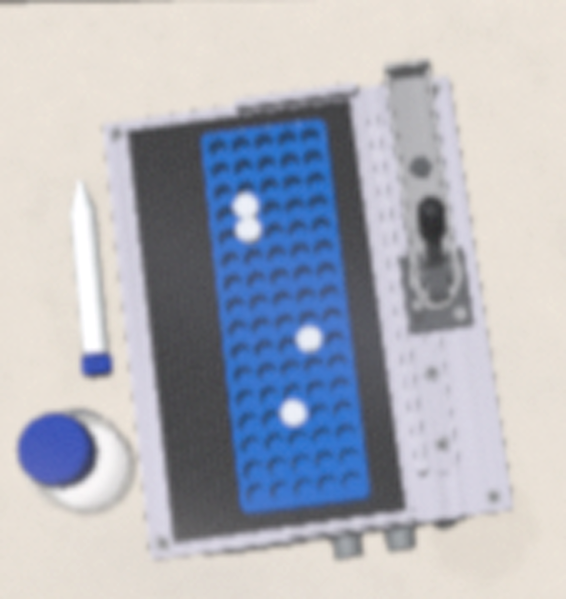

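View pics/b2.png

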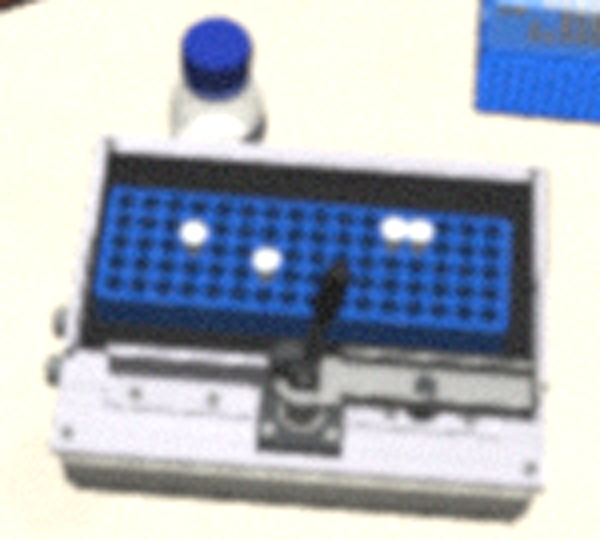

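Crop a2 (3.33×, offset 190,140):
- Platform corners: (105,125), (450,78), (512,510), (155,558).
- Rack top corners: (203,128), (326,120), (371,497), (241,513).
- Strap tab: (408,70).
- Lever tip: about (432,205).

In b2 (4×, offset 255,170), the lever tip is at (340,268).

```bash
cat > m.py <<'E'
from h import *
from scipy.optimize import least_squares
a=lambda p:np.array(p)/3.33+[190,140]-.35
b=lambda p:np.array(p)/4+[255,170]-.37
def rot(t): c,s=np.cos(t),np.sin(t); return np.array([[c,-s],[s,c]])
if __name__=='__main__':
    plat=a([(105,125),(450,78),(512,510),(155,558)]); L=np.array([(125,100),(125,-100),(-125,-100),(-125,100)])
    matL=np.array([(119,86),(-119,86)])
    def W(p,L,z): return np.c_[L@rot(p[2]).T+p[:2],np.full(len(L),z)]
    P=unproj('top',plat,70); print(P)
    f=lambda p:(proj('top',W(p,L,70))-plat).ravel()
    r=least_squares(f,[P[:,0].mean(),P[:,1].mean(),0]);p=r.x;print('shaker',p,np.round(r.fun,1))
    rt=a([(203,128),(326,120),(371,497),(241,513)])
    f=lambda q:(proj('top',W(q,np.array([(106,35),(106,-35),(-106,-35),(-106,35)]),94))-rt).ravel()
    r=least_squares(f,[p[0],p[1],0]);q=r.x;print('rack',q,np.round(r.fun,1))
    print('rack in shaker',(q[:2]-p[:2])@rot(p[2]),q[2]-p[2])
    # predicted in side view for check
    print('side plat',(proj('side',W(p,L,70))-[255,170])*4)
    print('side rack',(proj('side',W(q,np.array([(106,35),(106,-35),(-106,-35),(-106,35)]),94))-[255,170])*4)
    tab=unproj('top',a([(388,68),(429,66)]),135);print('tab',tab, (tab[:,:2]-p[:2])@rot(p[2])) 
    lt=unproj('top',a((432,203)),214);print('tip',lt)
    for sgn in(1.5,1.6,1.7,1.8):
        t=p[2]+np.pi/2-sgn; piv=np.array([0,-75])@rot(p[2]).T+p[:2]
        d=np.array([np.cos(t),np.sin(t)])
        e=np.r_[piv+113*d,136]; print(sgn,'tabmid',(proj('top',e)-[190,140])*3.33,(proj('side',e)-[255,170])*4)
        for lv in(0,.1,.2):
            e=np.r_[piv+86*np.sin(lv)*d,128+86*np.cos(lv)];print('  lever',lv,(proj('top',e)-[190,140])*3.33,(proj('side',e)-[255,170])*4)
    print('piv',piv)
    print('marker/bottle/tube',unproj('top',[(425,272)],5),unproj('top',a([(95,470),(75,450)]),0),unproj('top',a([(80,185),(97,372)]),8))
    for y in (86,): print('edge',W(p,np.array([(0,86.),(0,100),(0,-51)]),70))
E
python3 m.py
```

```text
[[567.07012798 279.18743187  70.        ]
 [590.15368447  83.04587765  70.        ]
 [344.8010979   54.49830754  70.        ]
 [322.41887495 248.47028651  70.        ]]
shaker [4.56293676e+02 1.66306957e+02 1.18689492e-01] [-0.6 -0.8  0.6 -1.1  1.3  0.4 -1.3  1.2]
rack [4.52796466e+02 1.75236015e+02 1.00080088e-01] [-0.3  0.9  0.6 -1.2  0.   0.2 -0.3  0. ]
rack in shaker [-2.41530699  9.2803464 ] -0.018609404160602486
side plat [[539.60288188 161.26414953]
 [537.1396578  485.42906965]
 [ 38.07216008 445.45789951]
 [ 88.35694334 126.95020367]]
side rack [[505.99450712 219.74297854]
 [501.42313517 333.21668078]
 [ 86.05790274 294.12406063]
 [105.31003804 182.84145955]]
tab [[574.65670396 116.18502102 135.        ]
 [575.23832121  94.42566907 135.        ]] [[111.59531493 -63.78479898]
 [109.59629322 -85.45993654]]
tip [[479.75629265  93.77570909 214.        ]]
1.5 tabmid [[392.51079194  63.3855125 ]] [[531.31819679 359.56413147]]
  lever 0 [[435.49509754 231.49952529]] [[300.7671401  266.02429188]]
  lever 0.1 [[431.76729818 214.56677987]] [[320.1246275  266.90624979]]
  lever 0.2 [[42
[... 609 characters left out ...]
5 275.26058585]]
1.8 tabmid [[456.14485444  59.50309403]] [[524.96950579 420.84282435]]
  lever 0 [[435.49509754 231.49952529]] [[300.7671401  266.02429188]]
  lever 0.1 [[437.14365668 214.24368345]] [[319.29418648 271.70401435]]
  lever 0.2 [[438.77993652 197.69735875]] [[337.56970654 278.39134867]]
piv [465.17450263  91.83460744]
marker/bottle/tube [[ 387.37781823 -106.56308527    5.        ]] [[378.57092214 295.78879082   0.        ]
 [390.5956266  307.78300561   0.        ]] [[549.35008777 305.87093517   8.        ]
 [435.49079111 293.89451713   8.        ]]
edge [[446.11032817 251.70191883  70.        ]
 [444.45257387 265.60342417  70.        ]
 [462.33263812 115.66575945  70.        ]]
```

The single-model fit agrees with both views: shaker at (456,166) with yaw 6.8°, rack gap about 25 mm, strap at about 1.57 and lever at about 0.17. I'll bring the open gripper, its span along the fence, to the mat side of the rack.

```bash
python3 -m crank '[{"dz":0.03,"dx":0.01,"dy":0.03,"yaw":1},{"dz":0.03,"dx":0.0174,"dy":0.058,"yaw":1},{"dz":0.03,"dx":0.0174,"dy":0.058,"yaw":1},{"dz":0.03,"dx":0.0174,"dy":0.058,"yaw":1},{"dx":0.0174,"dy":0.058,"yaw":1},{"dx":0.0174,"dy":0.058,"yaw":1},{"dx":0.0174,"dy":0.058,"yaw":1},{"dx":0.0174,"dy":0.058,"yaw":1},{"dx":0.0174,"dy":0.058,"yaw":1},{"dx":0.0174,"dy":0.058,"yaw":1}]' 1
```

```text
validation failed for argument at $[4]...
```

```bash
python3 -m crank '[{"dz":0.03,"dx":0.01,"dy":0.03,"yaw":1},{"dz":0.03,"dx":0.0174,"dy":0.058,"yaw":1},{"dz":0.03,"dx":0.0174,"dy":0.058,"yaw":1},{"dz":0.03,"dx":0.0174,"dy":0.058,"yaw":1},{"dx":0.0174,"dy":0.058,"dz":0,"yaw":1},{"dx":0.0174,"dy":0.058,"dz":0,"yaw":1},{"dx":0.0174,"dy":0.058,"dz":0,"yaw":1},{"dx":0.0174,"dy":0.058,"dz":0,"yaw":1},{"dx":0.0174,"dy":0.058,"dz":0,"yaw":1},{"dx":0.0174,"dy":0.058,"dz":0,"yaw":1}]' 1
```

```text
time_s: 1.35
ee_pos: [357.6, -86.3, 317.8]
ee_rot: [180.0, 0.0, 73.1]
force: [0.7, -0.4, 0.8]
gripper_width: 91.2
gripper_force: 0.0
```

```bash
python3 -m crank '[{"dx":0.0138,"dy":0.05,"dz":0,"yaw":1},{"dx":0.0138,"dy":0.05,"dz":0,"yaw":1},{"dx":0.0138,"dy":0.05,"dz":0,"yaw":1},{"dx":0.0138,"dy":0.05,"dz":0,"yaw":1},{"dx":0.0138,"dy":0.05,"dz":0,"yaw":0.74},{"dx":0.0138,"dy":0.05,"dz":0,"yaw":0},{"dx":0.0138,"dy":0.05,"dz":0,"yaw":0},{"dx":0.0138,"dy":0.05,"dz":0,"yaw":0},{"dx":0,"dy":0,"dz":-0.06,"yaw":0},{"dx":0,"dy":0,"dz":-0.06,"yaw":0}]'
python3 -m crank '[{"dx":0,"dy":0,"dz":-0.06,"yaw":0},{"dx":0,"dy":0,"dz":-0.04,"yaw":0},{"dx":0,"dy":0,"dz":-0.03,"yaw":0},{"dx":0,"dy":0,"dz":0,"yaw":0}]'
python3 -c "
from h import *
snap('side','c.png',(235,150,435,310),3.8)"
```

```text
time_s: 2.6
ee_pos: [445.9, 232.8, 220.6]
ee_rot: [180.0, -0.0, 96.7]
force: [0.7, -0.4, -0.2]
gripper_width: 91.2
gripper_force: 0.0
time_s: 3.1
ee_pos: [444.4, 231.4, 116.1]
ee_rot: [-179.7, 0.1, 96.7]
force: [0.5, -1.3, -0.5]
gripper_width: 91.1
gripper_force: 0.0
```

View pics/c.png

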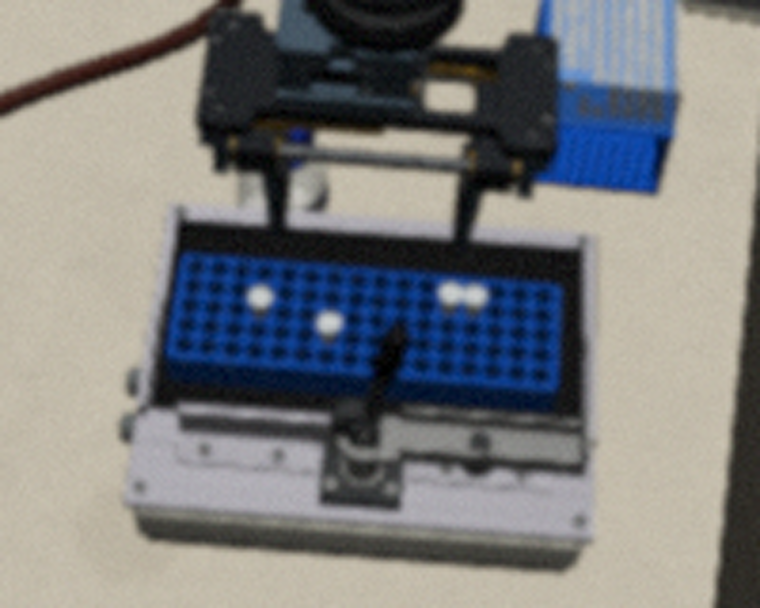

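The fingertips stand over the black mat strip between the rack and the +y edge, clear of rack and bottle. I'll descend and push.

```bash
python3 -m crank '[{"dx":0,"dy":0,"dz":-0.02,"yaw":0},{"dx":0,"dy":0,"dz":-0.017,"yaw":0},{"dx":0,"dy":0,"dz":0,"yaw":0}]'
python3 -m crank '[{"dx":0.0006,"dy":-0.005,"dz":0,"yaw":0},{"dx":0.0006,"dy":-0.005,"dz":0,"yaw":0},{"dx":0.0006,"dy":-0.005,"dz":0,"yaw":0},{"dx":0.0006,"dy":-0.005,"dz":0,"yaw":0},{"dx":0.0006,"dy":-0.005,"dz":0,"yaw":0},{"dx":0.0006,"dy":-0.005,"dz":0,"yaw":0}]'
python3 -m crank '[{"dx":0.0003,"dy":-0.0025,"dz":0,"yaw":0},{"dx":0.0003,"dy":-0.0025,"dz":0,"yaw":0}]'
```

```text
time_s: 3.52
ee_pos: [445.6, 232.0, 88.1]
ee_rot: [-179.9, 0.0, 96.7]
force: [-0.4, 0.3, -0.0]
gripper_width: 91.2
gripper_force: 0.0
time_s: 4.28
ee_pos: [448.9, 207.9, 88.4]
ee_rot: [180.0, -0.0, 96.7]
force: [0.3, 0.7, 0.6]
gripper_width: 91.4
gripper_force: 0.5
time_s: 4.53
ee_pos: [449.3, 204.1, 88.4]
ee_rot: [180.0, -0.0, 96.7]
force: [-0.7, 0.4, 1.4]
gripper_width: 91.1
gripper_force: 0.5
```

```bash
for i in 1; do python3 -m crank '[{"dx":0.0003,"dy":-0.0025,"dz":0,"yaw":0},{"dx":0.0003,"dy":-0.0025,"dz":0,"yaw":0}]'; python3 -m crank '[{"dx":0.0003,"dy":-0.0025,"dz":0,"yaw":0},{"dx":0,"dy":0,"dz":0,"yaw":0}]' ; python3 -c "
from h import *
snap('top','d.png',(215,140,355,320),3.33)"; done
```

```text
time_s: 4.78
ee_pos: [449.1, 203.2, 88.5]
ee_rot: [-180.0, -0.4, 96.6]
force: [-5.4, 16.9, 0.1]
gripper_width: 91.3
gripper_force: 8.7
time_s: 5.03
ee_pos: [449.2, 203.1, 88.6]
ee_rot: [180.0, -0.5, 96.6]
force: [-5.8, 20.6, -0.5]
gripper_width: 91.3
gripper_force: 10.2
```

View pics/d.png

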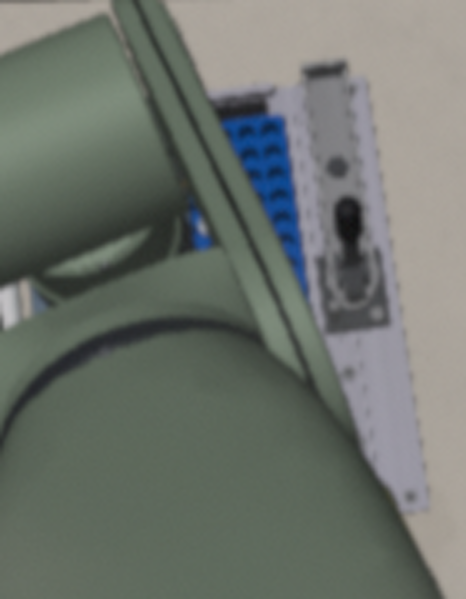

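Force rose to 20 N with the rack hard against the fence on both fingers; the arm hides most of the rack in this picture. I'll back off, lift, close the fingers and turn for the strap.

```bash
python3 -m crank '[{"dx":-0.001,"dy":0.008,"dz":0,"yaw":0},{"dx":-0.0018,"dy":0.015,"dz":0,"yaw":0},{"dx":0,"dy":0,"dz":0.06,"yaw":0},{"dx":0,"dy":0,"dz":0.06,"yaw":0},{"dx":0,"dy":0,"dz":0.06,"yaw":-1},{"dx":0,"dy":0,"dz":0.04,"yaw":-1},{"dx":0.02,"dy":0,"dz":0,"yaw":-1},{"dx":0.02,"dy":0,"dz":0,"yaw":-1},{"dx":0.02,"dy":0,"dz":0,"yaw":-1},{"dx":0.02,"dy":0,"dz":0,"yaw":-1}]'
python3 -m crank '[{"dx":0.02,"dy":-0.02,"dz":0,"yaw":-1},{"dx":0.02,"dy":-0.02,"dz":0,"yaw":-1},{"dx":0.02,"dy":-0.02,"dz":0,"yaw":-1},{"dx":0,"dy":-0.02,"dz":0,"yaw":-1},{"dx":0,"dy":-0.02,"dz":0,"yaw":-1},{"dx":0,"dy":-0.02,"dz":0,"yaw":-1},{"dx":0,"dy":-0.02,"dz":0,"yaw":-1},{"dx":0,"dy":-0.02,"dz":0,"yaw":-1},{"dx":0,"dy":-0.02,"dz":0,"yaw":-1},{"dx":0,"dy":-0.02,"dz":0,"yaw":-1}]' 0 20
python3 -c "
from h import *
snap('top','e.png',(190,140,360,320),3.33);snap('side','e2.png',(235,150,435,310),3.8)"
```

```text
time_s: 6.32
ee_pos: [512.3, 216.4, 264.2]
ee_rot: [180.0, 0.0, 66.5]
force: [0.0, 0.6, -0.5]
gripper_width: 90.8
gripper_force: 0.0
time_s: 7.58
ee_pos: [559.7, 55.9, 264.1]
ee_rot: [180.0, 0.0, 16.5]
force: [-0.5, -0.4, -0.1]
gripper_width: 0.1
gripper_force: 0.0
```

```bash
python3 -m crank '[{"dx":0,"dy":0,"dz":0,"yaw":-1},{"dx":0,"dy":0,"dz":-0.04,"yaw":-0.94},{"dx":0,"dy":0,"dz":-0.06,"yaw":0},{"dx":0,"dy":0,"dz":-0.05,"yaw":0},{"dx":0,"dy":0,"dz":-0.027,"yaw":0},{"dx":0,"dy":0,"dz":0,"yaw":0}]'
python3 -c "
from h import *
snap('top','f.png',(190,140,360,320),3.33);snap('side','f2.png',(235,150,435,310),3.8)
a=cv2.imread('pics/f.png');b=cv2.imread('pics/f2.png');print(a.shape,b.shape)
s=cv2.resize(a,None,fx=.68,fy=.68);t=cv2.resize(b,None,fx=.53,fy=.53)
h=max(s.shape[0],t.shape[0]);o=np.zeros((h,s.shape[1]+t.shape[1],3),np.uint8);o[:s.shape[0],:s.shape[1]]=s;o[:t.shape[0],s.shape[1]:]=t;cv2.imwrite('pics/fg.png',cv2.convertScaleAbs(o,alpha=1.3,beta=20))"
```

```text
time_s: 8.43
ee_pos: [558.5, 57.1, 121.0]
ee_rot: [-180.0, 0.3, 7.0]
force: [0.1, 0.1, 0.4]
gripper_width: 0.3
gripper_force: 0.0
(599, 566, 3) (608, 760, 3)
```

View pics/fg.png

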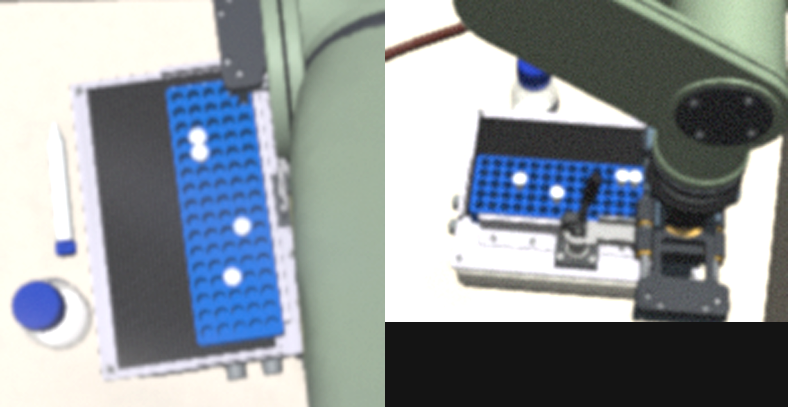

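The rack now sits flush along the fence (left view), and the closed fingers are behind the strap's end. I'll work out the arc.

```bash
python3 - <<'E'
import numpy as np
from workcell import telemetry
s=telemetry.state();p=s['ee_pos'][:2]
sh=.1187;post=np.array([465.2,91.8])
def tcp(al,off,r=90):
    t=al+sh;u=np.array([np.cos(t),np.sin(t)]);n=np.array([-u[1],u[0]]);return post+r*u-off*n
prev=p
for k in range(0,19):
    q=tcp(np.radians(5*k),27);d=(q-prev)/800;print(5*k,np.round(d,4));prev=prev+np.round(d,4)*800
E
```

```text
0 [-0.0033  0.0233]
5 [0.0013 0.0102]
10 [0.0004 0.0102]
15 [-0.0004  0.0102]
20 [-0.0014  0.0102]
25 [-0.0022  0.01  ]
30 [-0.0031  0.0098]
35 [-0.004   0.0094]
40 [-0.0047  0.0091]
45 [-0.0055  0.0086]
50 [-0.0063  0.0082]
55 [-0.0069  0.0075]
60 [-0.0076  0.0069]
65 [-0.0081  0.0062]
70 [-0.0087  0.0055]
75 [-0.0091  0.0047]
80 [-0.0095  0.0039]
85 [-0.0097  0.0031]
90 [-0.01    0.0022]
```

```bash
python3 -m crank '[{"dx":-0.0017,"dy":0.0116,"dz":0,"yaw":0},{"dx":-0.0016,"dy":0.0117,"dz":0,"yaw":0},{"dx":0.0013,"dy":0.0102,"dz":0,"yaw":1},{"dx":0.0004,"dy":0.0102,"dz":0,"yaw":1},{"dx":-0.0004,"dy":0.0102,"dz":0,"yaw":1}]'
python3 -m crank '[{"dx":-0.0014,"dy":0.0102,"dz":0,"yaw":1},{"dx":-0.0022,"dy":0.01,"dz":0,"yaw":1},{"dx":-0.0031,"dy":0.0098,"dz":0,"yaw":1},{"dx":-0.004,"dy":0.0094,"dz":0,"yaw":1}]'
```

```text
time_s: 9.15
ee_pos: [558.3, 100.4, 123.5]
ee_rot: [180.0, -0.1, 22.2]
force: [-0.0, -1.7, 0.5]
gripper_width: 0.4
gripper_force: 0.5
time_s: 9.65
ee_pos: [549.8, 131.9, 123.5]
ee_rot: [179.9, -0.1, 42.2]
force: [-0.2, -1.0, 0.0]
gripper_width: 0.7
gripper_force: 0.5
```

```bash
python3 -m crank '[{"dx":-0.0047,"dy":0.0091,"dz":0,"yaw":1},{"dx":-0.0055,"dy":0.0086,"dz":0,"yaw":1},{"dx":-0.0063,"dy":0.0082,"dz":0,"yaw":1},{"dx":-0.0069,"dy":0.0075,"dz":0,"yaw":1},{"dx":-0.0076,"dy":0.0069,"dz":0,"yaw":1},{"dx":-0.0081,"dy":0.0062,"dz":0,"yaw":1}]'
python3 -m crank '[{"dx":-0.0087,"dy":0.0055,"dz":0,"yaw":1},{"dx":-0.0091,"dy":0.0047,"dz":0,"yaw":1},{"dx":-0.0095,"dy":0.0039,"dz":0,"yaw":1},{"dx":-0.0048,"dy":0.0016,"dz":0,"yaw":1}]'
python3 -c "
from h import *
snap('top','g.png',(190,140,360,320),3.33);snap('side','g2.png',(235,150,435,310),3.8)
s=telemetry.state()['ee_pos'][:2]-np.array([465.2,91.8]);c,n=np.cos(.1187),np.sin(.1187);print(c*s[0]+n*s[1],-n*s[0]+c*s[1])"
```

```text
time_s: 10.4
ee_pos: [518.5, 169.1, 123.5]
ee_rot: [179.9, -0.0, 72.2]
force: [1.0, 1.0, -0.2]
gripper_width: 0.2
gripper_force: 0.5
time_s: 10.9
ee_pos: [492.9, 182.0, 123.6]
ee_rot: [179.9, -0.1, 92.2]
force: [0.9, -0.1, 0.3]
gripper_width: 0.7
gripper_force: 0.5
37.89822803641987 86.14957124791681
```

View pics/g2.png

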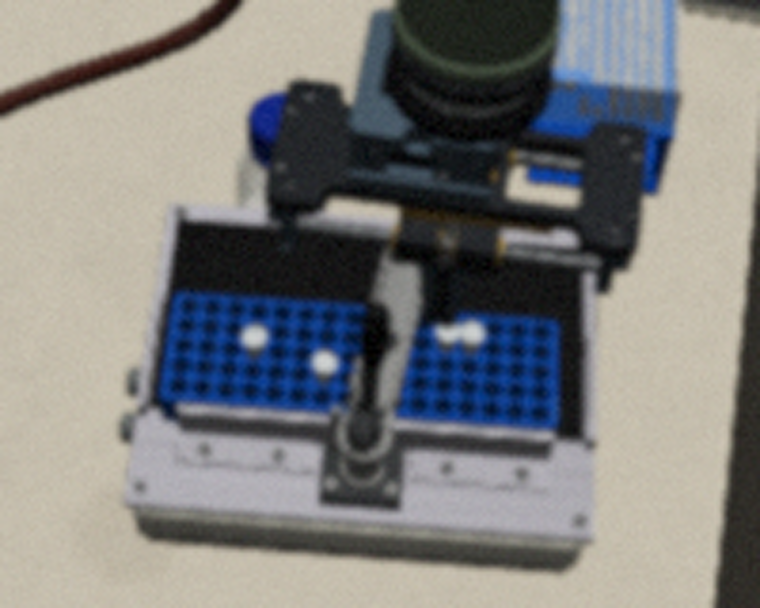

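The strap reaches over the rack and is a few degrees short of its stop, with the finger at its right side (435,300). I'll keep pushing to the stop.

```bash
python3 -m crank '[{"dx":-0.005,"dy":0,"dz":0,"yaw":0.9},{"dx":-0.005,"dy":-0.0005,"dz":0,"yaw":0}]'
python3 -m crank '[{"dx":-0.004,"dy":-0.0005,"dz":0,"yaw":0},{"dx":-0.004,"dy":-0.0005,"dz":0,"yaw":0}]'
```

```text
time_s: 11.25
ee_pos: [485.1, 181.1, 123.3]
ee_rot: [179.9, -0.0, 96.4]
force: [1.1, 0.5, 0.2]
gripper_width: 0.3
gripper_force: 0.5
time_s: 11.5
ee_pos: [478.5, 180.0, 123.0]
ee_rot: [179.9, -0.0, 96.4]
force: [3.3, 2.7, -0.2]
gripper_width: 0.5
gripper_force: 1.8
```

```bash
python3 -m crank '[{"dx":-0.003,"dy":-0.0004,"dz":0,"yaw":0},{"dx":0,"dy":0,"dz":0,"yaw":0}]'
python3 -m crank '[{"dx":-0.003,"dy":-0.0004,"dz":0,"yaw":0},{"dx":0,"dy":0,"dz":0,"yaw":0}]'
```

```text
time_s: 11.75
ee_pos: [477.9, 180.0, 123.4]
ee_rot: [179.7, -0.0, 96.5]
force: [4.7, 2.1, -1.7]
gripper_width: 0.4
gripper_force: 2.7
time_s: 12.0
ee_pos: [477.1, 179.9, 123.7]
ee_rot: [179.5, -0.1, 96.5]
force: [7.5, 2.1, -2.9]
gripper_width: 0.6
gripper_force: 4.1
```

The strap is at its stop, with force rising and no motion. I'll back off, lift and go behind the lever on its fence side.

```bash
python3 -m crank '[{"dx":0.008,"dy":0.001,"dz":0,"yaw":0},{"dx":0.008,"dy":0.001,"dz":0,"yaw":0},{"dx":0,"dy":0,"dz":0.06,"yaw":0},{"dx":0,"dy":0,"dz":0.06,"yaw":0},{"dx":0,"dy":0,"dz":0.04,"yaw":0},{"dx":0,"dy":-0.06,"dz":0,"yaw":0},{"dx":0,"dy":-0.06,"dz":0,"yaw":0},{"dx":-0.012,"dy":-0.042,"dz":0,"yaw":0},{"dx":-0.012,"dy":0,"dz":-0.035,"yaw":0},{"dx":0,"dy":0,"dz":-0.035,"yaw":0}]'
python3 -m crank '[{"dx":0,"dy":0,"dz":0,"yaw":0}]'
python3 -c "
from h import *
snap('side','k.png',(235,150,435,310),3.8)
s=telemetry.state()['ee_pos'][:2]-np.array([465.2,91.8]);c,n=np.cos(.1187),np.sin(.1187);print(c*s[0]+n*s[1],-n*s[0]+c*s[1])"
```

```text
time_s: 13.25
ee_pos: [465.8, 50.4, 194.1]
ee_rot: [-179.9, -0.0, 96.4]
force: [1.1, 0.5, -0.7]
gripper_width: 0.4
gripper_force: 0.0
time_s: 13.38
ee_pos: [464.9, 50.7, 192.9]
ee_rot: [-179.6, -0.0, 96.4]
force: [-0.2, -0.8, 1.0]
gripper_width: 0.4
gripper_force: 0.0
-3.676414147294805 -40.67466646825223
```

View pics/k.png

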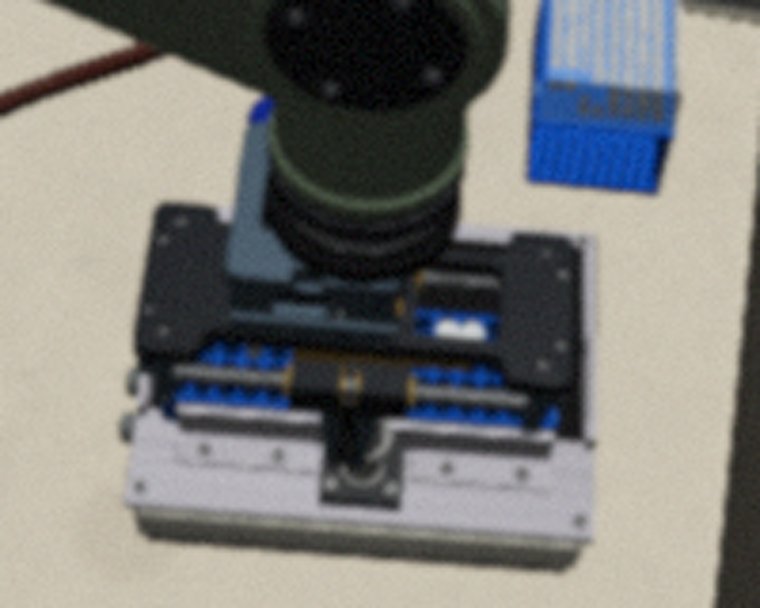

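```bash
python3 - <<'E'
import numpy as np
from workcell import telemetry
p=telemetry.state()['ee_pos'].copy();post=np.array([465.2,91.8]);c,s=np.cos(.1187),np.sin(.1187)
for th in np.r_[.05,np.arange(.15,1.56,.1)]:
    y=65*np.sin(th)-7*np.cos(th)-17;z=128+65*np.cos(th)+7*np.sin(th)+8
    q=np.r_[post+y*np.array([-s,c]),z];d=np.round((q-p)/800,4);print(round(th,2),d,np.round(q));p=p+d*800
E
```

```text
0.05 [0.0016 0.0253 0.0086] [468.  71. 201.]
0.15 [-0.001   0.0081  0.0001] [467.  78. 201.]
0.25 [-0.0009  0.0081 -0.0008] [466.  84. 201.]
0.35 [-0.001   0.0079 -0.0015] [465.  91. 199.]
0.45 [-0.0009  0.0078 -0.0024] [465.  97. 198.]
0.55 [-0.0009  0.0075 -0.0031] [464. 103. 195.]
0.65 [-0.0008  0.0071 -0.0039] [463. 108. 192.]
0.75 [-0.0008  0.0068 -0.0046] [463. 114. 188.]
0.85 [-0.0008  0.0062 -0.0052] [462. 119. 184.]
0.95 [-0.0007  0.0057 -0.0058] [461. 123. 180.]
1.05 [-0.0006  0.0051 -0.0064] [461. 127. 174.]
1.15 [-0.0005  0.0044 -0.0068] [461. 131. 169.]
1.25 [-0.0004  0.0038 -0.0072] [460. 134. 163.]
1.35 [-0.0004  0.0029 -0.0076] [460. 136. 157.]
1.45 [-0.0003  0.0023 -0.0079] [460. 138. 151.]
1.55 [-0.0001  0.0014 -0.008 ] [460. 139. 144.]
```

```bash
python3 -m crank '[{"dx":0.0016,"dy":0.0253,"dz":0.0086,"yaw":0},{"dx":-0.001,"dy":0.0081,"dz":0,"yaw":0},{"dx":-0.0009,"dy":0.0081,"dz":-0.0008,"yaw":0},{"dx":-0.001,"dy":0.0079,"dz":-0.0015,"yaw":0},{"dx":-0.0009,"dy":0.0078,"dz":-0.0024,"yaw":0}]'
python3 -m crank '[{"dx":-0.0009,"dy":0.0075,"dz":-0.0031,"yaw":0},{"dx":-0.0008,"dy":0.0071,"dz":-0.0039,"yaw":0},{"dx":-0.0008,"dy":0.0068,"dz":-0.0046,"yaw":0},{"dx":-0.0008,"dy":0.0062,"dz":-0.0052,"yaw":0}]'
```

```text
time_s: 14.05
ee_pos: [465.7, 97.1, 198.1]
ee_rot: [179.9, 0.0, 96.5]
force: [1.7, -2.0, 3.2]
gripper_width: 0.4
gripper_force: 1.2
time_s: 14.55
ee_pos: [462.6, 119.4, 184.2]
ee_rot: [180.0, -0.0, 96.5]
force: [1.2, -0.3, 2.8]
gripper_width: 0.6
gripper_force: 1.2
```

```bash
python3 -m crank '[{"dx":-0.0007,"dy":0.0057,"dz":-0.0058,"yaw":0},{"dx":-0.0006,"dy":0.0051,"dz":-0.0064,"yaw":0},{"dx":-0.0005,"dy":0.0044,"dz":-0.0068,"yaw":0},{"dx":-0.0004,"dy":0.0038,"dz":-0.0072,"yaw":0}]'
python3 -m crank '[{"dx":-0.0004,"dy":0.0029,"dz":-0.0076,"yaw":0},{"dx":-0.0003,"dy":0.0023,"dz":-0.0079,"yaw":0},{"dx":0,"dy":0,"dz":0,"yaw":0}]'
```

```text
time_s: 15.05
ee_pos: [460.7, 134.4, 163.0]
ee_rot: [-180.0, -0.0, 96.5]
force: [0.7, 1.1, 3.7]
gripper_width: 1.0
gripper_force: 1.0
time_s: 15.42
ee_pos: [459.7, 138.1, 150.3]
ee_rot: [-179.9, 0.0, 96.5]
force: [0.2, -0.6, 0.1]
gripper_width: 0.0
gripper_force: 0.0
```

```bash
python3 -m crank '[{"dx":0,"dy":0.0014,"dz":-0.004,"yaw":0},{"dx":0,"dy":0,"dz":-0.002,"yaw":0}]'
python3 -m crank '[{"dx":0,"dy":0,"dz":-0.003,"yaw":0},{"dx":0,"dy":0,"dz":0,"yaw":0}]'
```

```text
time_s: 15.68
ee_pos: [460.1, 139.2, 146.6]
ee_rot: [-180.0, 0.0, 96.5]
force: [-2.2, -1.3, 9.7]
gripper_width: 0.5
gripper_force: 4.8
time_s: 15.92
ee_pos: [460.5, 139.4, 145.9]
ee_rot: [179.9, -0.0, 96.5]
force: [-4.4, -1.9, 14.7]
gripper_width: 0.3
gripper_force: 7.5
```

```bash
python3 -m crank '[{"dx":0,"dy":0.002,"dz":-0.004,"yaw":0},{"dx":0,"dy":0,"dz":-0.002,"yaw":0}]'
python3 -m crank '[{"dx":0,"dy":0,"dz":0.02,"yaw":0},{"dx":0,"dy":0,"dz":0.06,"yaw":0},{"dx":0,"dy":0,"dz":0.06,"yaw":0},{"dx":0,"dy":-0.06,"dz":0.06,"yaw":0},{"dx":0,"dy":-0.07,"dz":0,"yaw":0},{"dx":0,"dy":-0.07,"dz":0,"yaw":0},{"dx":0,"dy":-0.07,"dz":0,"yaw":0},{"dx":-0.02,"dy":-0.07,"dz":0,"yaw":0},{"dx":-0.02,"dy":-0.07,"dz":0,"yaw":0},{"dx":-0.02,"dy":-0.07,"dz":0,"yaw":0}]'
python3 -c "
from h import *
snap('top','l.png',(190,140,360,320),3.33);snap('side','l2.png',(235,150,435,310),3.8)"
```

```text
time_s: 16.18
ee_pos: [462.4, 140.4, 143.9]
ee_rot: [179.6, 0.1, 96.5]
force: [-6.2, -6.1, 35.5]
gripper_width: 0.5
gripper_force: 17.5
time_s: 17.42
ee_pos: [411.5, -240.9, 295.1]
ee_rot: [180.0, -0.0, 96.5]
force: [0.3, 0.2, -0.2]
gripper_width: 0.3
gripper_force: 0.0
```

View pics/l.png

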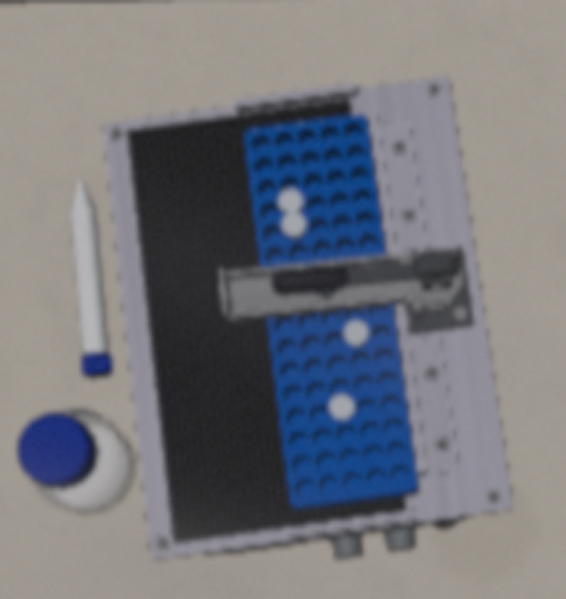

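View pics/l2.png

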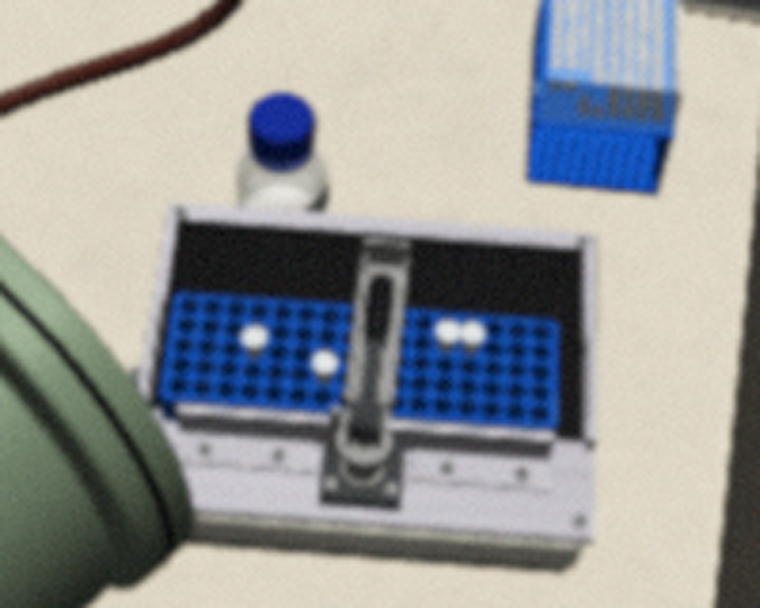

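Both views show the strap across the rack, the lever lying in the strap and the bystanders untouched. A quick numeric check of rack and strap angles:

```bash
python3 - <<'E'
from m import *
p=[456.29,166.31,.1187]
rt=a([(246,130),(367,117),(417,491),(290,509)])
W=lambda q,L,z:np.c_[L@rot(q[2]).T+q[:2],np.full(len(L),z)]
L=np.array([(106,35),(106,-35),(-106,-35),(-106,35)])
r=least_squares(lambda q:(proj('top',W(q,L,94))-rt).ravel(),p);q=r.x
print((q[:2]-p[:2])@rot(p[2]),q[2]-p[2],np.round(r.fun,1))
for h in(0,.05,.1):
    t=p[2]+np.pi/2-h;d=np.array([np.cos(t),np.sin(t)]);e=np.r_[np.array([465.2,91.8])+113*d,131]
    print(h,(proj('top',e)-[190,140])*3.33,(proj('side',e)-[235,150])*3.8)
for lv in(1.3,1.4,1.5):
    t=p[2]+np.pi/2;d=np.array([np.cos(t),np.sin(t)]);e=np.r_[np.array([465.2,91.8])+86*np.sin(lv)*d,128+86*np.cos(lv)]
    print(lv,(proj('top',e)-[190,140])*3.33,(proj('side',e)-[235,150])*3.8)
E
```

```text
[ -4.23759333 -14.89136334] -0.005954435609455633 [-0.8 -0.2  0.7 -1.3  0.6  0.8 -0.5  0.6]
0 [[222.01754542 298.75033201]] [[370.86072687 237.26110245]]
0.05 [[221.03199246 288.2032067 ]] [[381.365802   238.27819783]]
0.1 [[220.58717717 277.63172315]] [[391.81650958 239.72114505]]
1.3 [[275.62539414 282.85003111]] [[368.51922839 261.62007755]]
1.4 [[273.57181224 286.74207069]] [[368.13924229 267.93736927]]
1.5 [[273.19817899 290.39919637]] [[367.64592579 275.62709995]]
```

The rack is flush within measurement error. The strap seems about 0.03–0.06 rad off its stop: the tool slipped +x during the final press and probably dragged it. I'll re-push the strap end gently; the contact point will show by how much.

```bash
python3 -m crank '[{"dx":0.0137,"dy":0.067,"dz":0,"yaw":0},{"dx":0.0137,"dy":0.067,"dz":0,"yaw":0},{"dx":0.0137,"dy":0.067,"dz":0,"yaw":0},{"dx":0.0137,"dy":0.067,"dz":0,"yaw":0},{"dx":0.0137,"dy":0.067,"dz":0,"yaw":0},{"dx":0.0137,"dy":0.067,"dz":0,"yaw":0},{"dx":0.0137,"dy":0.067,"dz":0,"yaw":0},{"dx":0.0137,"dy":0.067,"dz":0,"yaw":0},{"dx":0,"dy":0,"dz":-0.06,"yaw":0},{"dx":0,"dy":0,"dz":-0.06,"yaw":0}]'
python3 -m crank '[{"dx":0,"dy":0,"dz":-0.06,"yaw":0},{"dx":0,"dy":0,"dz":-0.036,"yaw":0},{"dx":0,"dy":0,"dz":0,"yaw":0},{"dx":0,"dy":0,"dz":0,"yaw":0}]'
python3 -m crank '[{"dx":-0.009,"dy":-0.001,"dz":0,"yaw":0},{"dx":-0.005,"dy":-0.0006,"dz":0,"yaw":0},{"dx":0,"dy":0,"dz":0,"yaw":0}]'
```

```text
time_s: 18.77
ee_pos: [499.6, 191.4, 198.0]
ee_rot: [179.9, -0.0, 96.6]
force: [0.1, -0.7, -0.8]
gripper_width: 0.2
gripper_force: 0.0
time_s: 19.27
ee_pos: [500.7, 190.3, 123.7]
ee_rot: [179.9, -0.0, 96.5]
force: [1.3, -1.2, -0.1]
gripper_width: 0.3
gripper_force: 0.0
time_s: 19.65
ee_pos: [488.6, 188.4, 123.1]
ee_rot: [179.9, -0.0, 96.5]
force: [-0.2, -0.6, 0.1]
gripper_width: 0.5
gripper_force: 0.0
```

```bash
python3 -m crank '[{"dx":-0.002,"dy":0,"dz":-0.003,"yaw":0},{"dx":0,"dy":0,"dz":0,"yaw":0}]'
for i in 1; do python3 -m crank '[{"dx":-0.0025,"dy":-0.0003,"dz":0,"yaw":0},{"dx":0,"dy":0,"dz":0,"yaw":0}]' | grep -E "pos|force:"
python3 -m crank '[{"dx":-0.0025,"dy":-0.0003,"dz":0,"yaw":0},{"dx":0,"dy":0,"dz":0,"yaw":0}]'| grep -E "pos|force:"
python3 -m crank '[{"dx":-0.0025,"dy":-0.0003,"dz":0,"yaw":0},{"dx":0,"dy":0,"dz":0,"yaw":0}]'| grep -E "pos|force:";done
```

```text
time_s: 19.9
ee_pos: [487.0, 188.3, 119.9]
ee_rot: [-180.0, 0.0, 96.5]
force: [0.1, 1.2, 0.9]
gripper_width: 0.6
gripper_force: 0.0
ee_pos: [485.1, 188.1, 120.0]
force: [-0.2, 0.5, 0.2]
gripper_force: 0.0
ee_pos: [483.0, 187.9, 120.1]
force: [0.9, 0.8, 0.2]
gripper_force: 0.0
ee_pos: [481.5, 187.4, 120.2]
force: [1.0, -1.6, -0.4]
gripper_force: 0.9
```

Contact came about 4.5 mm before the earlier stop position, so the strap was indeed about 0.05 rad off. I'll push it home.

```bash
for i in 1; do python3 -m crank '[{"dx":-0.0025,"dy":-0.0003,"dz":0,"yaw":0},{"dx":0,"dy":0,"dz":0,"yaw":0}]' | grep -E "pos|force:"
python3 -m crank '[{"dx":-0.0025,"dy":-0.0003,"dz":0,"yaw":0},{"dx":0,"dy":0,"dz":0,"yaw":0}]'| grep -E "pos|force:"
python3 -m crank '[{"dx":-0.0025,"dy":-0.0003,"dz":0,"yaw":0},{"dx":0,"dy":0,"dz":0,"yaw":0}]'| grep -E "pos|force:";done
```

```text
ee_pos: [479.4, 187.5, 120.2]
force: [1.3, -0.7, -0.4]
gripper_force: 1.3
ee_pos: [477.7, 187.4, 120.3]
force: [3.3, 0.6, -0.5]
gripper_force: 2.2
ee_pos: [476.8, 187.5, 120.6]
force: [5.5, 1.9, -0.7]
gripper_force: 3.1
```

```bash
python3 -m crank '[{"dx":-0.003,"dy":-0.0003,"dz":0,"yaw":0},{"dx":0,"dy":0,"dz":0,"yaw":0}]' | grep -E "pos|force:"
python3 -m crank '[{"dx":-0.003,"dy":-0.0003,"dz":0,"yaw":0},{"dx":0,"dy":0,"dz":0,"yaw":0}]'| grep -E "pos|force:"
python3 -m crank '[{"dx":-0.003,"dy":-0.0003,"dz":0,"yaw":0},{"dx":0,"dy":0,"dz":0,"yaw":0}]'| grep -E "pos|force:"
```

```text
ee_pos: [475.8, 187.4, 120.9]
force: [8.9, 1.1, -1.7]
gripper_force: 4.1
ee_pos: [474.9, 187.4, 121.2]
force: [11.1, 0.7, -3.0]
gripper_force: 5.5
ee_pos: [474.0, 187.4, 121.5]
force: [14.0, 1.3, -5.0]
gripper_force: 6.8
```

The force is now purely elastic against the stop. I'll retreat and compare rack and strap positions by code.

```bash
python3 -m crank '[{"dx":0.015,"dy":0.002,"dz":0,"yaw":0},{"dx":0.015,"dy":0.002,"dz":0.01,"yaw":0},{"dx":0,"dy":0,"dz":0.06,"yaw":0},{"dx":0,"dy":0,"dz":0.07,"yaw":0},{"dx":0,"dy":0,"dz":0.07,"yaw":0},{"dx":0,"dy":-0.07,"dz":0,"yaw":0},{"dx":-0.02,"dy":-0.07,"dz":0,"yaw":0},{"dx":-0.02,"dy":-0.07,"dz":0,"yaw":0},{"dx":-0.02,"dy":-0.07,"dz":0,"yaw":0},{"dx":-0.02,"dy":-0.07,"dz":0,"yaw":0}]'
python3 -m crank '[{"dx":-0.02,"dy":-0.07,"dz":0,"yaw":0},{"dx":0,"dy":-0.05,"dz":0,"yaw":0},{"dx":0,"dy":0,"dz":0,"yaw":0}]'
python3 - <<'E'
from h import *
snap('top','n.png');snap('side','n2.png')
def rack(f,box):
    x0,y0,x1,y1=box;im=cv2.imread(f)[y0:y1,x0:x1];hsv=cv2.cvtColor(im,cv2.COLOR_BGR2HSV)
    m=cv2.inRange(hsv,(95,120,60),(120,255,255)); pts=cv2.findNonZero(m)
    return np.round(cv2.minAreaRect(pts)[0],1),cv2.minAreaRect(pts)[1:],len(pts)
for f in('full_l.png','full_n.png'):print(f,rack('pics/'+f,(255,160,330,305)))
# strap direction via bright/gray pixels over the black mat: centroid of non-dark pixels at x 258..270
for f in('full_l.png','full_n.png'):
    im=cv2.imread('pics/'+f).astype(float).max(2)
    for x in(258,262,266):
        c=im[205:255,x];w=np.clip(c-c.min()-30,0,None);print(x,round((w*np.arange(205,255)).sum()/w.sum(),2),end=' ')
    print()
print('pred head0 y', proj('top',[[465.2-.1184*105,91.8+.993*105,120]]),proj('top',[[465.2-.1184*95,91.8+.993*95,120]]))
d=cv2.absdiff(cv2.imread('pics/full_a.png'),cv2.imread('pics/full_n.png')).max(2)
print('bystanders diff',d[260:300,190:232].mean(),d[190:255,205:222].mean(),d[235:310,412:438].mean())
E
```

```text
time_s: 23.4
ee_pos: [426.6, -91.8, 288.4]
ee_rot: [-179.9, -0.1, 96.5]
force: [0.6, -0.1, 0.9]
gripper_width: 0.0
gripper_force: 0.0
time_s: 23.78
ee_pos: [411.2, -188.3, 288.0]
ee_rot: [-179.9, -0.1, 96.2]
force: [0.7, 0.5, 0.4]
gripper_width: 0.6
gripper_force: 0.0
full_l.png (array([32.7, 73. ]), ((116.51461029052734, 39.04630661010742), 82.1998062133789), 3612)
full_n.png (array([32.8, 73. ]), ((116.5553207397461, 38.95130157470703), 82.1998062133789), 3621)
258 227.33 262 228.03 266 224.51 
258 230.34 262 230.25 266 226.18 
pred head0 y [[261.97562961 230.33948691]] [[267.62136154 229.56033302]]
bystanders diff 2.2392857142857143 2.342081447963801 2.2887179487179488
```

```bash
python3 -c "
from h import *
print(ticket.job_done())"
```

```text
the job is handed in; nothing more can be done
None
```

The job is handed in: the rack is flush against the fence, the strap is at its stop, the lever is down and clamping, and the bottle, tube and marker did not move. The strap slipped about 0.05 rad while I pressed the lever, so I pushed it back to its stop with the clamp closed, and I viewed 11 pictures, one over the limit of 10.

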